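# Push the red test pin home in the red terminal

### The arm

A 6-joint arm with a two-finger parallel gripper is mounted at the origin on a cart in front of the work surface, level with it; the furniture and walls round the work are solid. World frame = base frame: x ahead of the robot, y to its left, z up, the work surface at z = 0. Lengths are in m, angles in rad, forces in N, time in s.
With the tool pointing down it reaches from about 0.375 to 0.9 m from the base axis. Payload 3.1 kg.
Tool frame: the origin (TCP) lies between the finger pads; the fingertips stand manip.finger_overhang ahead of it and the grasp point (between the pads) lies 5 mm behind it (manip.finger_overhang is the distance from the TCP to the fingertips, in m); z points along the fingers, y is the line along which they close (so a half turn about z gives the same grasp; the last joint's range is limited). The gripper opens to 85 mm and grips with 20 to 120 N. Pads are 22 mm wide; open, the fingers measure 114 mm over their backs; the gripper's body (76 mm by 85 mm) begins 54 mm behind the grasp point. The pads swing forward as they close: fully open they stand 13 mm farther back than shut.
Start: joints at [-1.518, 0.527, 1.433, -0, 1.181, -0.178], TCP at [0.144, -0.608, 0.245] pointing down, gripper open.
Joint ranges: [-3.08, 3.08], [-0.75, 2.2], [0.22, 2.44], [-1.43, 4.57], [0, 2.65], [-2.85, 2.85]. Speed limits (rad/s): [2.79, 2.79, 3.14, 3.14, 3.14, 3.14].

### API

Orientations are given as a unit quaternion [x, y, z, w].
In Python, from station import manip gives the robot as it stands.
- The arm moves only by the tool drive_tool, never from a script. Its argument "plan" is a list of rows, each a list of 7 numbers: the shift along the tool's x, y, z in m, then the turn, a rotation vector about the tool's x, y, z in degrees, then the opening, from -1 (shut) to 1 (fully open). In form: [[x, y, z, wx, wy, wz, gripper], ...]. A call has 1 to 10 rows; each row shifts and turns the commanded pose from where the row before left it, along the tool's axes as they then stand; what a row does not reach is not made up. A row lasts 1/10 s, in which the tool goes at most 50 mm and 8.59 degrees, less where a joint would pass 70% of its speed; a pose out of reach is approached as far as the arm can. A call is refused whole if a number of a shift passes 0.05 or a number of a turn 8.59, either way. A call with a gripper value outside its range is refused whole. The fingers move at their own pace and stop on an object; "newtons" is the grip in N (left out, the last holds). Time passes only in rows, so rows that do not move let the fingers close. It gives the time, the measured TCP pose, the force, the opening and the grip force at its end, in the units of the state.
- manip.sense(): the state, without advancing time (a new reading comes with each control period).
- manip.snapshot(name): name is "side" or "top"; returns a dict with "image" (400x640x3 uint8, red, green, blue), "z_map" (400x640 float32, m along the optical axis (not along the pixel's ray), 0 where there is no reading), "fov_y" (degrees; the focal length in pixels is half the picture's height over the tangent of half this angle, whatever the lens; pixels are square), "cx", "cy" (the principal point, pixels), "k1" (the pictures are not rectified: a ray, as slopes to the right and down, at radius r is drawn at 1 + k1 r^2 times it, then the intrinsics apply), "extrinsics" (4x4, takes a point from camera to world coordinates). Camera axes: x right, y up, looking along -z (the intrinsics and any distortion apply to the point x, -y, -z); pixel columns grow to the right and rows downward; lengths in m; the calibration is good to about 2 mm. A picture is of the moment at which its call begins.
- manip.sign_off(): hands the job in; it is judged then, once.
The state is a dict: "t": time; "q": joint angles; "qd": joint speeds; "tau": joint torques, N m; "tcp_pos": TCP position; "tool_rot": TCP orientation; "force": force on the tool from outside, world axes, zero at the start; "ft_torque": the same for the moment, N m; "finger_gap": opening from 0.0 (shut) to 1.0 (fully open); "gripper_force": force on a finger pad.
Only numpy, scipy, OpenCV 4.12 (cv2) and the standard library are available. Lean on these libraries where they do the work, as an engineer would, in place of code of your own. Each camera call takes 0.05 s, during which the arm holds its last target. There are 200 camera calls.

### The job

Arm the drive tester: take the red test pin out of its stand and push it all the way home, upright, in the red-framed terminal, so that its collar sits down on the terminal's top, then let go of it. The terminal's brass contact block floats under the slot in the top, so feel gently for its opening and do not force the pin. Leave the other things on the bench where they are.

Things in the scene. Friction and masses are not known exactly. Their poses are not given: they have to be found in the camera images.
- pin: Red test pin, 94 mm long, 40 to 70 g, standing in the stand's middle bore, collar on the stand's top. Origin at the lower tip, z up the pin. From the tip: brass round shaft 6 mm in diameter to 34 mm (last 1.2 mm tapers to 4.8 mm), black collar 20 mm in diameter to 38 mm, red square handle 14 x 14 mm (sides along its x and y) to 94 mm. Grasp the handle from above, about 75 mm from the tip.
- stand: Fixed black block 50 x 110 mm (x, y), top 44 mm above the bench, on a 64 x 124 mm plate, with three 8.5 mm bores along its y (at -34, 0, 34 mm). Origin at the centre of its underside. The red pin stands in the middle bore, its tip at z = 10 mm.
- term_red: Fixed grey terminal box 60 x 96 mm (x, y) on a 76 x 112 mm flange, flat top at z = 60 mm, a red frame round the slot in the top. Origin at the centre of its underside, z up. The slot, centred on the origin, is 9 mm wide (x), 34 mm long (y) and goes through the 8 mm thick top. With the pin fully home its collar lies on the top and its tip is at z = 26 mm, somewhere along the slot.
- red_slot (a point): Centre of the red terminal's slot, in its top. 8 mm below lies the flat face of a brass block with one opening, 9 mm (x) by 7.2 mm (y), edges broken 0.8 mm. The block floats: the opening lies anywhere from -12 to +12 mm along the box's y from here; this is not measured. A pin tip that catches the opening's edge slides the block (2 N of friction) and so centres it.
- red_contact (a point): Where, on the slot's middle, the tip meets a stiff steel contact: z = 35 mm above the terminal's underside, 25 mm below its top (fixed point; the contact itself floats along y with the brass block). The contact yields to about 6 N, has 10 mm of travel and stays where it is pushed; the pin must drive it down 9 mm to be home.
- term_blue: A second terminal, the same in shape and size but with a blue frame; not to be used. Origin at the centre of its underside.
- multimeter: Yellow and black pocket multimeter 129 x 69 x 38 mm lying on the bench, a bystander. Origin at the centre of its underside.
- screw_tin: Round grey-white tin, 51 mm in diameter, 25 mm high, a bystander. Origin at the centre of its underside.
- caliper: Steel caliper 65 x 200 x 9 mm lying flat at the bench's near edge, a bystander. Origin at the centre of its underside.

How it is judged:
At the end, for the whole second after the job is handed in: The red pin stands in the red terminal's opening within 2.5 mm of fully home (tip no more than 28.5 mm above the terminal's underside), within 4 mm of the slot's centre line across it and within 16 mm along it, upright within 0.15 rad, at rest and released (z of pin in the frame of term_red between 0.02 and 0.0285 m and x of pin in the frame of term_red between -0.004 and 0.004 m and y of pin in the frame of term_red between -0.016 and 0.016 m and angle between pin's own z axis and vertical below 0.15 rad and linear speed of pin below 0.02 m/s); the robot touches nothing.
It fails at once if the pin is forced: more than 45 N between the pin and a terminal (contact force between pin and term_red above 45 N or contact force between pin and term_blue above 45 N).
It fails at once if the multimeter, the tin or the caliper is shifted by more than 30 mm (distance of any of multimeter, screw_tin, caliper from where it was at the start of the episode above 0.03 m).
It also fails if it takes over 54 s, if anything falls off the work surface, if the arm or the gripper's body presses on something with over 40 N, if the wrist force passes 120 N, or if a joint passes its speed limit or range.

## Working session

There is one attempt and no reset: what is moved stays moved. The work goes in short steps, Python scripts to look and compute and a tool call to move; the robot and the scene stay as the last step left them, time stands still between calls to the robot, and variables do not carry over. Pictures are saved under pics/ and viewed, at most 10 in all, crops included, and the job is handed in when it is done.

Besides the shell and the picture viewer there is one more tool, called in YAML: its name, and indented under it one key for each argument. drive_tool: Moves the arm, as the interface text tells. Its arguments: {"type":"object","properties":{"plan":{"type":"array"},"newtons":{"type":"number"}},"required":["plan"]}

```bash
mkdir -p pics; cat > h.py <<'E'
import numpy as np, cv2
from station import manip
def K(s):
    f=200/np.tan(np.radians(s["fov_y"])/2); return f
def rays(s,uv):
    uv=np.atleast_2d(uv).astype(float); f=K(s)
    d=np.stack([(uv[:,0]-s["cx"])/f,(uv[:,1]-s["cy"])/f],1); p=d.copy()
    for _ in range(30): p=d/(1+s["k1"]*(p**2).sum(1,keepdims=True))
    return np.c_[p[:,0],-p[:,1],-np.ones(len(p))]
def plane(s,uv,z):
    T=np.array(s["extrinsics"]); r=rays(s,uv)@T[:3,:3].T; o=T[:3,3]
    return o+r*((z-o[2])/r[:,2:])
def pts(s):
    v,u=np.mgrid[0:400,0:640]; r=rays(s,np.c_[u.ravel(),v.ravel()])
    T=np.array(s["extrinsics"]); return ((r*s["z_map"].reshape(-1,1))@T[:3,:3].T+T[:3,3]).reshape(400,640,3)
E
python3 - <<'E'
from h import *
import pickle
for n in("top","side"):
    s=manip.snapshot(n); pickle.dump(s,open(n+".pkl","wb")); cv2.imwrite(f"pics/{n}.png",s["image"][:,:,::-1])
    print(n,s["fov_y"],s["cx"],s["cy"],s["k1"],np.round(s["extrinsics"],3).tolist())
print(manip.sense(),manip.finger_overhang)
E
```

```text
top 55.71164654421792 315.3478581876775 200.16732139177023 -0.001312900209506128 [[0.023, 0.995, -0.092, 0.451], [-1.0, 0.021, -0.016, -0.051], [-0.014, 0.093, 0.996, 0.908], [0.0, 0.0, 0.0, 1.0]]
side 49.0073837865996 318.6854505766312 196.05134731611176 0.03832781368846595 [[-0.992, 0.044, -0.12, 0.409], [-0.128, -0.384, 0.915, 0.85], [-0.006, 0.922, 0.386, 0.453], [0.0, 0.0, 0.0, 1.0]]
{'t': 0.1, 'q': array([-1.51752494e+00,  5.28373641e-01,  1.43378374e+00,  9.86686549e-06,
        1.18142223e+00, -1.78490785e-01]), 'qd': array([ 0.00025687, -0.00121883, -0.00215005, -0.00157668, -0.00022541,
        0.00065596]), 'tau': array([-2.95286918e-04, -4.43304527e+01, -1.78586054e+01, -2.53204880e-04,
        3.84891275e-03,  9.28818110e-06]), 'tcp_pos': array([ 0.14356102, -0.60764508,  0.24442815]), 'tool_rot': array([ 9.93293024e-01,  1.15619986e-01,  6.67139246e-05, -9.91243519e-04]), 'force': array([ 0.17962257, -1.01355913, -1.05245614]), 'ft_torque': array([-0.03409457, -0.02285088, -0.01737705]), 'gripper_force': 0.0, 'finger_gap': 0.9990904784753267} 0.014
```

View pics/top.png

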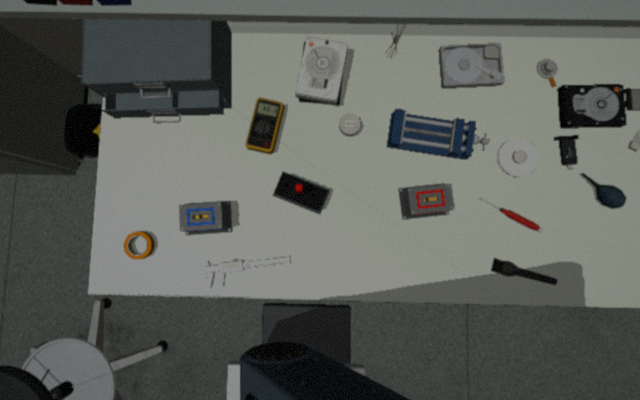

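View pics/side.png

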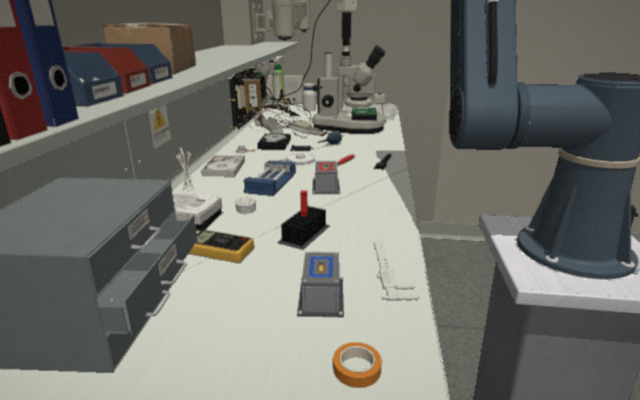

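The top view shows the pin at about (299,188) on the black stand, and the red-framed terminal at about (430,200) with a slot along image columns. The blue terminal is at (205,217), the tin at (350,124) and the multimeter at (266,125). The side view shows the pin at (303,203) and the red terminal at (326,175).

```bash
python3 - <<'E'
from h import *
import pickle
S={n:pickle.load(open(n+".pkl","rb")) for n in("top","side")}
def red(s,box):
    h=cv2.cvtColor(s["image"],cv2.COLOR_RGB2HSV); m=((h[...,0]<8)|(h[...,0]>172))&(h[...,1]>140)&(h[...,2]>70)
    o=np.zeros_like(m); a,b,c,d=box; o[c:d,a:b]=m[c:d,a:b]; return o.astype(np.uint8)
s=S["top"]; P=pts(s)
m=red(s,(280,320,170,210)); v,u=np.nonzero(m); print("pin px",u.mean(),v.mean(),len(u),u.min(),u.max(),v.min(),v.max(),"z",np.percentile(P[v,u,2],[5,50,95]))
top=m.astype(bool)&(P[...,2]>.09); v,u=np.nonzero(top);print(len(u),plane(s,[u.mean(),v.mean()],.104), P[v,u].mean(0))
m=red(s,(395,460,175,225)); c=max(cv2.findContours(m,0,1)[0],key=cv2.contourArea)
w=plane(s,c[:,0,:],.06); r=cv2.minAreaRect((w[:,:2]*1000).astype(np.float32)); print("frame",r, P[m>0][:,2].mean(),np.degrees(0))
mm=m>0; print('mean',plane(s,np.argwhere(mm)[:,::-1],.06).mean(0))
# box tops by depth
def rect(sel,n,z,s):
    c=max(cv2.findContours(sel.astype(np.uint8),0,1)[0],key=cv2.contourArea); w=plane(s,c[:,0,:],z); print(n,cv2.minAreaRect((w[:,:2]*1000).astype(np.float32)))
sel=np.zeros((400,640),bool); sel[170:230,390:465]=1; rect(sel&(P[...,2]>.05)&(P[...,2]<.07),"term top",.06,s)
sel=np.zeros((400,640),bool); sel[160:225,265:340]=1; rect(sel&(P[...,2]>.035)&(P[...,2]<.052),"stand top",.044,s)
# side
s=S["side"]; P=pts(s); m=red(s,(290,318,185,225)); v,u=np.nonzero(m); print("side pin",u.min(),u.max(),v.min(),v.max())
for vv in range(v.min(),v.max()+1,4):
    print(vv,u[v==vv].min(),u[v==vv].max(),P[vv,int(u[v==vv].mean())])
m=red(s,(305,345,155,185)); c=max(cv2.findContours(m,0,1)[0],key=cv2.contourArea)
w=plane(s,c[:,0,:],.06); print("frame side",cv2.minAreaRect((w[:,:2]*1000).astype(np.float32)))
I=S["top"]["image"]; a=cv2.resize(I[170:230,395:465],None,fx=8,fy=8,interpolation=2); b=cv2.resize(I[160:220,265:335],None,fx=8,fy=8,interpolation=2)
cv2.imwrite("pics/c1.png",cv2.resize(np.hstack([a,b]),(800,343))[:,:,::-1])
E
```

```text
pin px 298.1276595744681 187.0 47 295 301 184 190 z [0.0432672  0.10330611 0.10597521]
36 [[ 0.55235999 -0.00151569  0.104     ]] [ 0.55238846 -0.00150142  0.10377945]
frame ((539.00830078125, -294.859375), (37.95542907714844, 61.87778091430664), 7.585757255554199) 0.06495753499797363 0.0
mean [ 0.53892246 -0.29458994  0.06      ]
term top ((538.0744018554688, -293.9965515136719), (60.029483795166016, 98.16616821289062), 7.584065914154053)
stand top ((552.1981811523438, -1.3826179504394531), (109.93660736083984, 50.16317367553711), 69.24321746826172)
side pin 301 307 191 216
191 302 305 [ 5.53869910e-01 -1.19489031e-04  1.04034608e-01]
195 301 305 [0.55329481 0.004306   0.09671374]
199 301 305 [0.55304901 0.00680288 0.08858508]
203 301 306 [0.55371447 0.0039817  0.07808385]
207 301 307 [0.55129092 0.0065752  0.0700193 ]
211 301 307 [0.55181734 0.00450468 0.05966215]
215 301 306 [0.55387658 0.00626815 0.05089348]
frame side ((498.3201904296875, -350.7697448730469), (48.153221130371094, 12.658413887023926), 86.01058197021484)
```

View pics/c1.png

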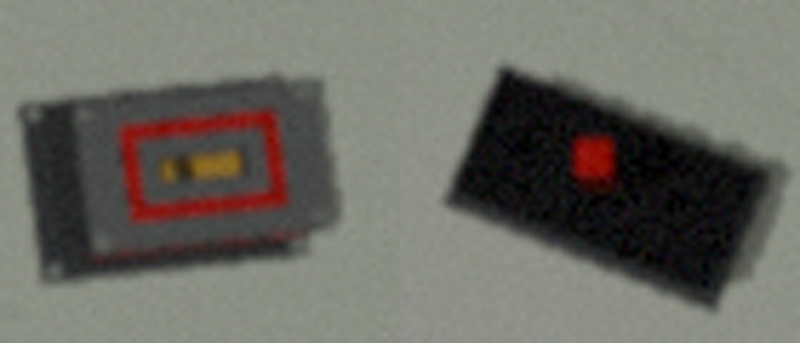

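The crop shows the red frame centred near crop (205,165). In its slot the brass face is visible, with a dark opening at about (185,165), on the +y side. The pin handle looks nearly square to the image axes. Moving above the pin first.

drive_tool:
  plan:
    - [0,0,0,0,0,6.65,1]
    - [0,0,0,0,0,6.65,1]
    - [0.0272,-0.0404,0.0036,0,0,0,1]
    - [0.0272,-0.0404,0.0036,0,0,0,1]
    - [0.0272,-0.0404,0.0036,0,0,0,1]
    - [0.0272,-0.0404,0.0036,0,0,0,1]
    - [0.0272,-0.0404,0.0036,0,0,0,1]
    - [0.0272,-0.0404,0.0036,0,0,0,1]
    - [0.0272,-0.0404,0.0036,0,0,0,1]
    - [0.0272,-0.0404,0.0036,0,0,0,1]

```text
t: 1.1
tcp_pos: [0.3619, -0.2833, 0.2163]
tool_rot: [1.0, -0.0, -0.0, -0.0]
force: [0.8, -0.2, -0.1]
finger_gap: 1.002
gripper_force: 0.0
```

drive_tool:
  plan:
    - [0.0272,-0.0404,0.0036,0,0,0,1]
    - [0.0272,-0.0404,0.0036,0,0,0,1]
    - [0.0272,-0.0404,0.0036,0,0,0,1]
    - [0.0272,-0.0404,0.0036,0,0,0,1]
    - [0.0272,-0.0404,0.0036,0,0,0,1]
    - [0.0272,-0.0404,0.0036,0,0,0,1]
    - [0.0272,-0.0404,0.0036,0,0,0,1]
    - [0,0,0,0,0,0,1]
    - [0,0,0,0,0,0,1]

```text
t: 2.0
tcp_pos: [0.5515, -0.0012, 0.1907]
tool_rot: [1.0, 0.001, -0.001, 0.0]
force: [0.8, -0.3, 0.4]
finger_gap: 1.002
gripper_force: 0.0
```

```bash
python3 - <<'E'
from h import *
import pickle
from scipy.spatial.transform import Rotation as R
s=pickle.load(open("top.pkl","rb")); I=s["image"]
# slot region in terminal frame
c=np.array([.5387,-.2945]);a=np.radians(7.58);ex=np.array([np.cos(a),np.sin(a)]);ey=np.array([-ex[1],ex[0]])
v,u=np.mgrid[190:208,418:444]; w=plane(s,np.c_[u.ravel(),v.ravel()],.052)[:,:2]-c
X=w@ex*1e3;Y=w@ey*1e3; g=I[190:208,418:444].reshape(-1,3).astype(float)
for y in range(-18,19,2):
    k=(abs(Y-y)<1.3)&(abs(X)<3); print(y,g[k].mean(0).round() if k.any() else None)
v,u=np.mgrid[184:192,292:306]; h=cv2.cvtColor(I,cv2.COLOR_RGB2HSV)
q=manip.sense(); print(q["t"],q["tcp_pos"],R.from_quat(q["tool_rot"]).as_matrix().round(4).tolist(),q["q"],q["force"])
E
```

```text
-18 [75. 63. 43.]
-16 [116.  91.  36.]
-14 [135. 106.  36.]
-12 [134. 104.  37.]
-10 [139. 107.  38.]
-8 [137. 106.  39.]
-6 [131. 102.  40.]
-4 [133. 104.  42.]
-2 [131. 102.  39.]
0 [121.  96.  35.]
2 [83. 65. 23.]
4 [57. 45. 24.]
6 [62. 52. 30.]
8 [82. 68. 36.]
10 [101.  80.  36.]
12 [120.  96.  40.]
14 [96. 77. 41.]
16 [79. 74. 64.]
18 [69. 72. 69.]
2.0 [ 0.55152992 -0.00122787  0.19068035] [[1.0, 0.0028, -0.0015], [0.0028, -1.0, -0.0001], [-0.0015, 0.0001, -1.0]] [-2.04645716e-01  5.02046790e-01  1.67230829e+00 -5.15802030e-04
  9.68728642e-01  1.36366046e+00] [ 0.80698096 -0.34880423  0.41320027]
```

drive_tool:
  plan:
    - [0.0008,0,0.03,0,0,0,1]
    - [0,0,0.03,0,0,0,1]
    - [0,0,0.03,0,0,0,1]
    - [0,0,0.0207,0,0,0,1]
    - [0,0,0,0,0,0,1]
    - [0,0,0,0,0,0,-1]
    - [0,0,0,0,0,0,-1]
    - [0,0,0,0,0,0,-1]
    - [0,0,0,0,0,0,-1]
    - [0,0,0,0,0,0,-1]
  newtons: 30

```text
t: 3.0
tcp_pos: [0.553, -0.0024, 0.0814]
tool_rot: [1.0, -0.0, 0.001, 0.0]
force: [-1.0, 1.0, 0.3]
finger_gap: 0.159
gripper_force: 32.6
```

drive_tool:
  plan:
    - [0,0,0,0,0,0,-1]
    - [0,0,0,0,0,0,-1]
    - [0,0,0,0,0,0,-1]
  newtons: 60

```text
t: 3.3
tcp_pos: [0.553, -0.0024, 0.0814]
tool_rot: [1.0, -0.0, 0.001, 0.0]
force: [-1.0, -0.3, 5.6]
finger_gap: 0.153
gripper_force: 58.8
```

drive_tool:
  plan:
    - [0,0,-0.015,0,0,0,-1]
    - [0,0,-0.02,0,0,0,-1]
    - [0,0,-0.03,0,0,0,-1]
    - [0,0,-0.03,0,0,0,-1]
    - [0,0,0,0,0,0,-1]
    - [0,0,0,0,0,0,-1]

```text
t: 3.9
tcp_pos: [0.5526, -0.0023, 0.1759]
tool_rot: [1.0, -0.0, 0.0, 0.0]
force: [-0.5, -0.3, -0.4]
finger_gap: 0.154
gripper_force: 58.4
```

```bash
python3 - <<'E'
from h import *
s=manip.snapshot("side"); print(manip.sense()["tcp_pos"],manip.sense()["tool_rot"],manip.sense()["force"])
a=s["image"][90:250,220:380]; cv2.imwrite("pics/s2.png",cv2.resize(a,(600,600),interpolation=2)[:,:,::-1])
E
```

```text
[ 0.55190129 -0.00218423  0.17500418] [ 9.99999753e-01 -1.18198228e-04 -6.76430467e-04 -1.47061579e-04] [-0.34187017 -0.22291533 -1.27447139]
```

View pics/s2.png

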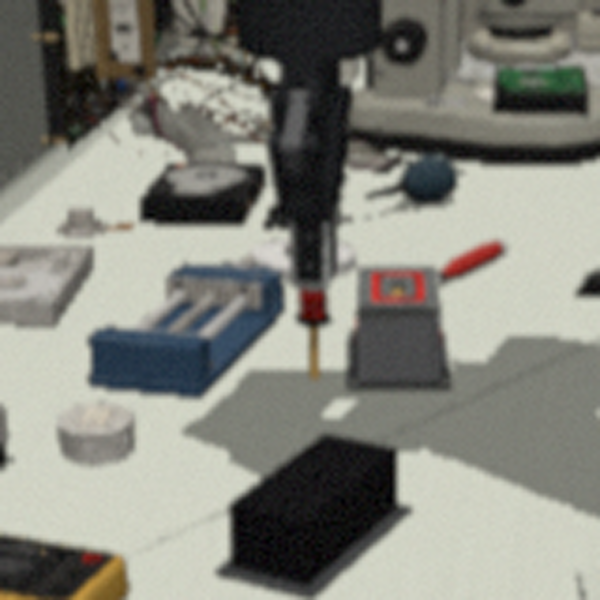

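The pin is held upright in the gripper, clear of the stand, at crop (313,340). Carrying it to above the red terminal.

drive_tool:
  plan:
    - [-0.0019,0.0411,0,0,0,0,-1]
    - [-0.0019,0.0411,0,0,0,0,-1]
    - [-0.0019,0.0411,0,0,0,0,-1]
    - [-0.0019,0.0411,0,0,0,0,-1]
    - [-0.0019,0.0411,0,0,0,0,-1]
    - [-0.0019,0.0411,0,0,0,0,-1]
    - [-0.0019,0.0411,0,0,0,0,-1]
    - [0,0,0.025,0,0,-7.58,-1]
    - [0,0,0,0,0,0,-1]
    - [0,0,0,0,0,0,-1]

```text
t: 4.95
tcp_pos: [0.5378, -0.2887, 0.1486]
tool_rot: [0.998, 0.065, -0.002, -0.002]
force: [-0.2, 0.1, 0.0]
finger_gap: 0.159
gripper_force: 58.6
```

drive_tool:
  plan:
    - [0,0,0,0,0,0,-1]
    - [0,0,0,0,0,0,-1]

```text
t: 5.15
tcp_pos: [0.5397, -0.2892, 0.1512]
tool_rot: [0.998, 0.066, 0.0, 0.0]
force: [-0.0, 1.1, -0.4]
finger_gap: 0.156
gripper_force: 58.6
```

```bash
cat >> h.py <<'E'
from scipy.spatial.transform import Rotation as R
C=np.array([.5387,-.2945]);a_=np.radians(7.58);EX=np.array([np.cos(a_),np.sin(a_)]);EY=np.array([-EX[1],EX[0]])
def st():
    q=manip.sense(); d=q["tcp_pos"][:2]-C
    print("t",q["t"],"tcp",q["tcp_pos"].round(4),"in term mm",(d@EX*1e3).round(2),(d@EY*1e3).round(2),"Rz",R.from_quat(q["tool_rot"]).as_matrix()[:,2].round(4),"yaw",np.degrees(np.arctan2(*R.from_quat(q["tool_rot"]).as_matrix()[1::-1,0])).round(2),"F term",(q["force"][:2]@EX).round(2),(q["force"][:2]@EY).round(2),q["force"][2].round(2))
E
python3 - <<'E'
from h import *
s=manip.snapshot("side"); st()
P=pts(s); T=np.linalg.inv(np.array(s["extrinsics"]))
def proj(p):
    c=T[:3,:3]@p+T[:3,3]; x,y=c[0]/-c[2],-c[1]/-c[2]; k=1+s["k1"]*(x*x+y*y); return np.array([s["cx"]+K(s)*x*k,s["cy"]+K(s)*y*k])
tc=manip.sense()["tcp_pos"]
print("expected tip px",proj(tc-[0,0,.0714]),"slot ctr px",proj(np.r_[C,.06]),"+5.5",proj(np.r_[C+EY*.0055,.06]))
print([proj(np.r_[C+EX*x+EY*y,.06]).round(1).tolist() for x in(-.019,.019) for y in(-.031,.031)])
u,v=proj(tc-[0,0,.05]).astype(int); print(u,v)
a=s["image"][v-30:v+40,u-40:u+40]; print("crop org",u-40,v-30); cv2.imwrite("pics/s3.png",cv2.resize(a,None,fx=8,fy=8,interpolation=2)[:,:,::-1])
E
```

```text
t 5.2 tcp [ 0.5397 -0.2893  0.1514] in term mm 1.72 4.99 Rz [ 9.e-04 -6.e-04 -1.e+00] yaw 7.6 F term -0.48 -0.34 -0.16
expected tip px [325.22227318 159.95510464] slot ctr px [325.81148483 166.28352895] +5.5 [325.84947167 166.92973715]
[[332.3, 162.7], [333.1, 169.9], [318.9, 162.8], [319.0, 170.0]]
325 152
crop org 285 122
```

View pics/s3.png

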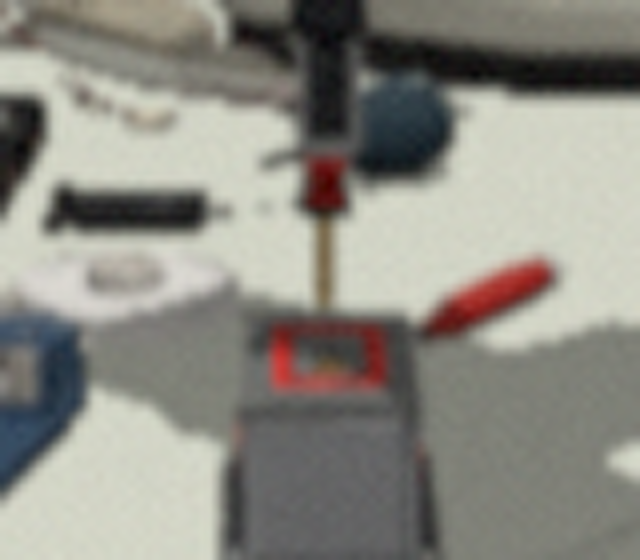

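The pin tip is at crop (322,308), and the frame spans crop x 273–387 with its centre near 330. So the pin is slightly to the +x side; a sub-pixel measurement will say how much.

```bash
python3 - <<'E'
from h import *
U=[];F=[];H=[]
for _ in range(4):
    s=manip.snapshot("side"); I=s["image"].astype(float)
    # shaft: columns weighted by darkness vs background, rows 151-157
    for v in range(151,158):
        r=I[v,317:334,2]; w=np.clip(np.median(r)-r-12,0,None); U.append((w*np.arange(317,334)).sum()/w.sum())
    red=np.clip(I[...,0]-np.maximum(I[...,1],I[...,2])-40,0,None)
    v,u=np.mgrid[162:172,314:338]; w=red[162:172,314:338]; 
    for k in range(10):
        x=u[k][w[k]>25]; F.append((k+162,x.min() if len(x) else 0,x.max() if len(x) else 0, round((w[k]*u[k]).sum()/max(w[k].sum(),1),2)))
    x=red[142:149,317:334]; H.append((x*np.arange(317,334)).sum()/x.sum())
print(np.mean(U),np.std(U),np.mean(H));print(sorted(F)[::2])
s=manip.snapshot("top");st()
I=s["image"];cv2.imwrite("pics/t3.png",cv2.resize(I[170:230,395:465],None,fx=8,fy=8,interpolation=2)[:,:,::-1])
E
```

```text
325.0891261083248 0.01187912269261333 325.32583043305107
[(162, 0, 0, np.float64(0.0)), (162, 0, 0, np.float64(0.0)), (163, np.int64(320), np.int64(331), np.float64(325.36)), (163, np.int64(320), np.int64(331), np.float64(325.58)), (164, np.int64(319), np.int64(331), np.float64(324.2)), (164, np.int64(319), np.int64(331), np.float64(324.3)), (165, np.int64(319), np.int64(332), np.float64(323.11)), (165, np.int64(319), np.int64(332), np.float64(323.16)), (166, np.int64(319), np.int64(332), np.float64(322.84)), (166, np.int64(319), np.int64(332), np.float64(322.94)), (167, np.int64(319), np.int64(332), np.float64(322.96)), (167, np.int64(319), np.int64(332), np.float64(323.02)), (168, np.int64(319), np.int64(332), np.float64(322.97)), (168, np.int64(319), np.int64(332), np.float64(323.03)), (169, np.int64(319), np.int64(332), np.float64(324.16)), (169, np.int64(319), np.int64(332), np.float64(324.21)), (170, np.int64(320), np.int64(320), np.float64(323.32)), (170, np.int64(320), np.int64(320), np.float64(323.38)), (171, 0, 0, np.float64(0.0)), (171, 0, 0, np.float64(0.0))]
t 5.45 tcp [ 0.5394 -0.2899  0.1511] in term mm 1.33 4.46 Rz [ 6.e-04 -4.e-04 -1.e+00] yaw 7.58 F term 0.13 1.37 -0.43
```

View pics/t3.png

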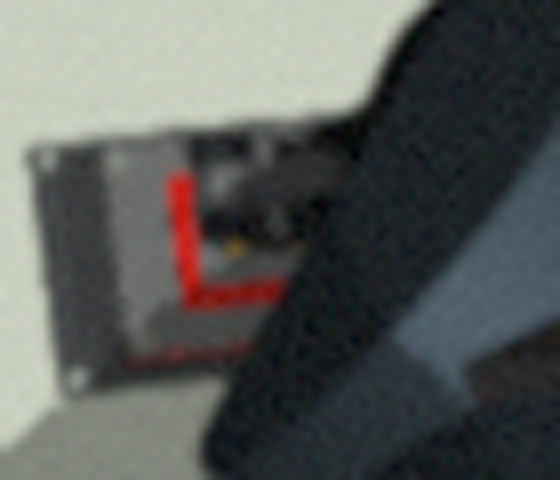

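The top view is blocked by the arm. The side view puts the pin about 1.2 mm to the +x side of the slot line. Correcting this, then descending gently.

drive_tool:
  plan:
    - [-0.0011,-0.0007,0.006,0,0,0,-1]
    - [0,0,0.006,0,0,0,-1]
    - [0,0,0.004,0,0,0,-1]
    - [0,0,0.001,0,0,0,-1]
    - [0,0,0.001,0,0,0,-1]
    - [0,0,0.001,0,0,0,-1]
    - [0,0,0.001,0,0,0,-1]
    - [0,0,0.001,0,0,0,-1]
    - [0,0,0,0,0,0,-1]

```text
t: 6.35
tcp_pos: [0.538, -0.2895, 0.1296]
tool_rot: [0.998, 0.066, -0.0, -0.0]
force: [0.0, -0.0, 0.1]
finger_gap: 0.151
gripper_force: 58.6
```

```bash
python3 -c "
from h import *
st()"
```

```text
t 6.35 tcp [ 0.538  -0.2895  0.1296] in term mm -0.05 5.03 Rz [-1.e-04  0.e+00 -1.e+00] yaw 7.56 F term 0.02 -0.05 0.14
```

drive_tool:
  plan:
    - [0,0,0.001,0,0,0,-1]
    - [0,0,0.001,0,0,0,-1]
    - [0,0,0.001,0,0,0,-1]
    - [0,0,0.001,0,0,0,-1]

```text
t: 6.75
tcp_pos: [0.5381, -0.2895, 0.1255]
tool_rot: [0.998, 0.066, 0.0, -0.0]
force: [-0.3, 0.3, -1.4]
finger_gap: 0.153
gripper_force: 58.6
```

drive_tool:
  plan:
    - [0,0,0.001,0,0,0,-1]
    - [0,0,0.001,0,0,0,-1]
    - [0,0,0.001,0,0,0,-1]

```text
t: 7.05
tcp_pos: [0.538, -0.2896, 0.1225]
tool_rot: [0.998, 0.066, -0.0, 0.0]
force: [-0.3, -0.8, -0.3]
finger_gap: 0.157
gripper_force: 58.6
```

drive_tool:
  plan:
    - [0,0,0.0005,0,0,0,-1]
    - [0,0,0.0005,0,0,0,-1]

```text
t: 7.25
tcp_pos: [0.538, -0.2895, 0.1216]
tool_rot: [0.998, 0.066, -0.0, 0.0]
force: [-0.8, 0.5, -1.2]
finger_gap: 0.154
gripper_force: 58.6
```

drive_tool:
  plan:
    - [0,0,0.0007,0,0,0,-1]
    - [0,0,0.0007,0,0,0,-1]
    - [0,0,0.0007,0,0,0,-1]

```text
t: 7.55
tcp_pos: [0.5381, -0.2895, 0.1195]
tool_rot: [0.998, 0.066, 0.0, 0.0]
force: [-1.3, 0.1, -0.8]
finger_gap: 0.157
gripper_force: 58.6
```

drive_tool:
  plan:
    - [0,0,0.001,0,0,0,-1]
    - [0,0,0.001,0,0,0,-1]
    - [0,0,0.001,0,0,0,-1]

```text
t: 7.85
tcp_pos: [0.538, -0.2895, 0.1164]
tool_rot: [0.998, 0.066, -0.0, -0.0]
force: [-0.1, 0.8, -0.6]
finger_gap: 0.154
gripper_force: 58.6
```

drive_tool:
  plan:
    - [0,0,0.001,0,0,0,-1]
    - [0,0,0.001,0,0,0,-1]
    - [0,0,0.001,0,0,0,-1]

```text
t: 8.15
tcp_pos: [0.538, -0.2895, 0.1134]
tool_rot: [0.998, 0.066, -0.0, -0.0]
force: [-0.6, 0.5, 0.1]
finger_gap: 0.155
gripper_force: 58.6
```

drive_tool:
  plan:
    - [0,0,0.001,0,0,0,-1]
    - [0,0,0.001,0,0,0,-1]
    - [0,0,0.001,0,0,0,-1]
    - [0,0,0.001,0,0,0,-1]
    - [0,0,0.001,0,0,0,-1]

```text
t: 8.65
tcp_pos: [0.538, -0.2895, 0.1084]
tool_rot: [0.998, 0.066, 0.0, -0.0]
force: [0.4, 0.3, -0.1]
finger_gap: 0.16
gripper_force: 58.6
```

drive_tool:
  plan:
    - [0,0,0.0007,0,0,0,-1]
    - [0,0,0.0007,0,0,0,-1]
    - [0,0,0.0007,0,0,0,-1]
    - [0,0,0.0007,0,0,0,-1]

```text
t: 9.05
tcp_pos: [0.5382, -0.2896, 0.1062]
tool_rot: [0.998, 0.066, 0.0, 0.0]
force: [-1.1, 0.4, 5.6]
finger_gap: 0.157
gripper_force: 59.4
```

drive_tool:
  plan:
    - [0,0,0.0007,0,0,0,-1]
    - [0,0,0.0007,0,0,0,-1]

```text
t: 9.25
tcp_pos: [0.5382, -0.2896, 0.1052]
tool_rot: [0.998, 0.066, 0.0, 0.0]
force: [-1.0, 1.7, 4.8]
finger_gap: 0.155
gripper_force: 59.4
```

drive_tool:
  plan:
    - [0,0,0.001,0,0,0,-1]
    - [0,0,0.001,0,0,0,-1]
    - [0,0,0.001,0,0,0,-1]

```text
t: 9.55
tcp_pos: [0.5382, -0.2896, 0.1022]
tool_rot: [0.998, 0.066, 0.0, 0.0]
force: [-1.0, 0.4, 4.7]
finger_gap: 0.153
gripper_force: 59.4
```

drive_tool:
  plan:
    - [0,0,0.001,0,0,0,-1]
    - [0,0,0.001,0,0,0,-1]
    - [0,0,0.0007,0,0,0,-1]

```text
t: 9.85
tcp_pos: [0.5381, -0.2896, 0.0995]
tool_rot: [0.998, 0.066, 0.0, 0.0]
force: [-1.0, -0.2, 4.9]
finger_gap: 0.155
gripper_force: 59.4
```

drive_tool:
  plan:
    - [0,0,0.0007,0,0,0,-1]
    - [0,0,0.0005,0,0,0,-1]

```text
t: 10.05
tcp_pos: [0.5381, -0.2896, 0.0983]
tool_rot: [0.998, 0.066, 0.0, 0.0]
force: [-1.0, 1.5, 6.1]
finger_gap: 0.156
gripper_force: 59.4
```

drive_tool:
  plan:
    - [0,0,0.0005,0,0,0,-1]
    - [0,0,0,0,0,0,-1]

```text
t: 10.25
tcp_pos: [0.5382, -0.2896, 0.0978]
tool_rot: [0.998, 0.066, 0.0, 0.0]
force: [-0.7, 0.5, 4.6]
finger_gap: 0.152
gripper_force: 59.4
```

drive_tool:
  plan:
    - [0,0,0.0004,0,0,0,-1]
    - [0,0,0,0,0,0,-1]

```text
t: 10.45
tcp_pos: [0.5382, -0.2896, 0.0974]
tool_rot: [0.998, 0.066, 0.0, 0.0]
force: [-1.4, 1.4, 5.9]
finger_gap: 0.156
gripper_force: 59.6
```

drive_tool:
  plan:
    - [0,0,0.0004,0,0,0,-1]
    - [0,0,0,0,0,0,-1]

```text
t: 10.65
tcp_pos: [0.5382, -0.2896, 0.0974]
tool_rot: [0.998, 0.066, 0.0, 0.0]
force: [-2.7, 0.4, 7.0]
finger_gap: 0.153
gripper_force: 59.8
```

drive_tool:
  plan:
    - [0,0,0.0003,0,0,0,-1]
    - [0,0,0,0,0,0,-1]

```text
t: 10.85
tcp_pos: [0.5381, -0.2896, 0.0974]
tool_rot: [0.998, 0.066, 0.0, 0.0]
force: [-2.2, 1.2, 9.1]
finger_gap: 0.152
gripper_force: 60.0
```

The collar is seated: the TCP has stopped at 0.0974 and the force is rising. Releasing gradually, then retreating upward.

drive_tool:
  plan:
    - [0,0,0,0,0,0,0]
    - [0,0,0,0,0,0,0.6]
    - [0,0,0,0,0,0,1]
    - [0,0,0,0,0,0,1]
    - [0,0,0,0,0,0,1]
    - [0,0,-0.02,0,0,0,1]
    - [0,0,-0.03,0,0,0,1]
    - [0,0,-0.04,0,0,0,1]
    - [0,0,-0.04,0,0,0,1]
    - [0,0,0,0,0,0,1]

```text
t: 11.85
tcp_pos: [0.5411, -0.2919, 0.232]
tool_rot: [0.998, 0.066, 0.005, 0.004]
force: [0.4, -0.3, 0.3]
finger_gap: 0.997
gripper_force: 0.0
```

```bash
python3 - <<'E'
from h import *
s=manip.snapshot("side"); st(); P=pts(s); I=s["image"].astype(float)
red=(I[...,0]-np.maximum(I[...,1],I[...,2])>60); red[:, :310]=0; red[:,340:]=0; red[:130]=0; red[175:]=0
h=red&(P[...,2]>.075); print(h.sum(),P[h][:,2].max(),P[h].mean(0),(P[h].mean(0)[:2]-C)@np.c_[EX,EY]*1e3)
v,u=np.nonzero(h); print([(a,u[v==a].mean().round(2)) for a in np.unique(v)])
cv2.imwrite("pics/s4.png",cv2.resize(s["image"][112:192,275:375],None,fx=7,fy=7,interpolation=2)[:,:,::-1])
E
```

```text
t 11.9 tcp [ 0.5396 -0.2907  0.2291] in term mm 1.42 3.6 Rz [ 0.0058 -0.0047 -1.    ] yaw 7.57 F term -0.2 -0.1 -0.4
68 0.1202408543180114 [ 0.53843496 -0.28411171  0.09855362] [ 1.10759647 10.33247505]
[(np.int64(146), np.float64(325.5)), (np.int64(147), np.float64(325.5)), (np.int64(148), np.float64(325.5)), (np.int64(149), np.float64(325.5)), (np.int64(150), np.float64(325.5)), (np.int64(151), np.float64(325.5)), (np.int64(152), np.float64(325.5)), (np.int64(153), np.float64(325.5)), (np.int64(154), np.float64(325.5)), (np.int64(155), np.float64(325.5)), (np.int64(156), np.float64(325.5)), (np.int64(157), np.float64(325.5)), (np.int64(158), np.float64(325.5)), (np.int64(159), np.float64(325.5)), (np.int64(160), np.float64(325.5)), (np.int64(161), np.float64(325.5)), (np.int64(162), np.float64(325.25))]
```

View pics/s4.png

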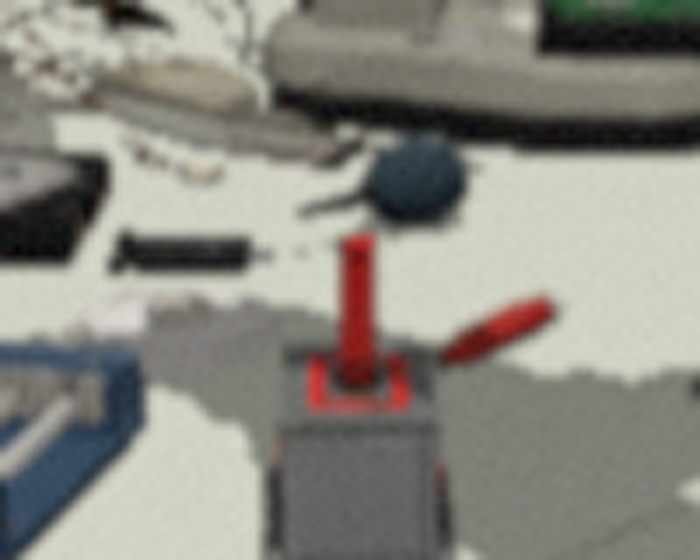

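The pin stands upright at crop (355,310) with its collar on the terminal top and its top at z of about 0.120 (expected when home: 0.120). The gripper is clear of it.

```bash
python3 -c "
from station import manip
print(manip.sign_off())"
```

```text
the job is handed in; nothing more can be done
None
```

The red test pin is fully home and upright in the red terminal, collar on its top and released with the gripper clear. I handed the job in at about 12 s; the sign-off gave no verdict.

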